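# Press a headed dowel pin home and proof-pull it

## Task

The steel pin in the end of the sprung arm clamped in the vise stands proud: press it straight down until its collar sits fully home on the boss, pressing with no more than 25 newtons. Then grip the pin by its head and prove that it holds: pull straight up with slowly rising force to between 8 and 11 newtons, never above 12, hold that pull for a good second, ease off and let go, leaving the pin fully home. Leave the other things on the bench alone.

Things in the scene. Friction and masses are not known exactly. Their poses are not given: they have to be found in the camera images.
- pin_top (a point): Centre of the flat top of the steel pin's head: an upright cylinder, 20 mm diameter, 36 mm high, gripped from above or pressed on top. Below it is a collar (28 mm diameter, 4 mm thick), its underside 40 mm below this point. z is the pin's axis (up), y runs along the sprung arm towards the vise. Home, this point is about 220 mm above the bench; at the start 7 to 14 mm higher.
- pin_head: The same pin's head as a solid; its origin lies on the pin's axis at the underside of the collar, 40 mm below the top of the head; z up along the pin.
- boss_top (a point): Centre of the top face of the round boss (38 mm diameter, 17 mm high, dark steel) at the end of the sprung arm, in which the pin sits. The pin is home when the underside of its collar rests on this face. It moves down or up with the arm as the arm gives.
- pin (a joint): How far the pin's collar stands above the boss (m): 0 is fully home, larger is farther out. The pin is a tight press fit: it slides only while pushed or pulled with more than about 15 N, and at 0 the collar stops it hard.
- bracket (a joint): Travel of the sprung arm (m): 0 at rest, positive when it is pulled up with the pin, negative when pressed down. It gives straight up and down, staying level, 1 mm per 5 N, with stops at 9 mm either way; so pressing sinks it 3 mm before the pin even slides in the boss. The reading is too noisy to judge the force by.
- vise: Green bench vise, fixed; origin on the bench under the middle of its jaws. Jaws along y (110 mm long, tops 165 mm up); screw and handle reach 215 mm along +x, anvil 115 mm along -x. It clamps a pin-test holder: a dark guide block (top 191 mm up, 57 mm from the origin along -y), from which a flat steel arm, 36 mm wide, top face 175 mm up, runs along -y to the boss, 165 mm from the origin.
- vblock: Bystander: dark steel V-block 50 x 44 x 38 mm, loose on the bench; origin under its centre.
- tube: Bystander: offcut of square steel tube 60 x 60 mm, 90 mm long, lying on the bench; origin under its centre.
- file: Bystander: flat file with a wooden handle, 325 mm long along its x, lying on the bench; origin on the bench, near its middle.
- square: Bystander: steel try square, stock 100 mm, blade 140 mm, lying on the bench; origin under the middle of the stock.

How it is judged:
By the outcome, as a careful person would: the job done as asked, in the order asked, and still so for the second after the job is handed in, with the robot touching nothing.
It also fails if it takes over 69 s, if anything falls off the work surface, if the arm or the gripper's body presses on something with over 40 N, if the wrist force passes 120 N, or if a joint passes its speed limit or range.

## Robot

A 6-joint arm with a two-finger parallel gripper is mounted at the origin on the work surface. World frame = base frame: x ahead of the robot, y to its left, z up, the work surface at z = 0. Lengths are in m, angles in rad, forces in N, time in s.
With the tool pointing down it reaches from about 0.35 to 0.875 m from the base axis. Payload 4.2 kg.
Tool frame: the origin (TCP) lies on the centre line of the jaws, within the pads' length; the fingertips stand 22 mm ahead of it and the grasp point (between the pads) lies 3 mm ahead of it; x points along the fingers, z is the direction in which the jaws open and shut, and the axes are right-handed (so a half turn about x gives the same grasp; the last joint's range is limited). The gripper opens to 85 mm and grips with 20 to 120 N. Pads are 22 mm wide; open, the fingers measure 114 mm over their backs; the gripper's body (76 mm by 85 mm) begins 54 mm behind the grasp point. The pads swing forward as they close: fully open they stand 13 mm farther back than shut.
Start: joints at [-0.852, 0.385, 0.008, 0, -1.194, -0.259], TCP at [0.277, -0.56, 0.253] pointing down, gripper open.
Joint ranges: [-3.14, 3.14], [-1.21, 2.06], [-1.07, 1.41], [-3.16, 2.05], [-2.99, -0.16], [-3.1, 3.1]. Speed limits (rad/s): [2.79, 2.79, 3.14, 3.14, 3.14, 3.14].

## Interface

Orientations are given as a rotation vector (axis times angle).
In Python, from cell import robot gives the robot as it stands.
- The arm moves only by the tool move_arm, never from a script. Its arguments are lists of equal length, an entry for each row: "delta_pos": the shift along the tool's x, y, z in m, a list of three; "dr": the turn, a rotation vector about the tool's x, y, z in degrees, a list of three; "hand": the opening in per cent of the stroke, from 0 (shut) to 100 (fully open). A call has 1 to 20 rows; each row shifts and turns the commanded pose from where the row before left it, along the tool's axes as they then stand; what a row does not reach is not made up. A row lasts 1/12 s, in which the tool goes at most 41.7 mm and 7.16 degrees, less where a joint would pass 70% of its speed; a pose out of reach is approached as far as the arm can. A call is refused whole if a number of a shift passes 0.0417 or a number of a turn 7.16, either way. A call with a gripper value outside its range is refused whole. The fingers move at their own pace and stop on an object; "newtons" is the grip in N (left out, the last holds). Time passes only in rows, so rows that do not move let the fingers close. It gives the time, the measured TCP pose, the force and the opening at its end, in the units of the state.
- robot.get_state(): the state, without advancing time (a new reading comes with each control period).
- robot.get_image(name): name is "side" or "top" or "wrist"; returns the picture (384x512x3 uint8, blue, green, red); there is no depth.
- robot.camera_params(name): a dict with "K" (3x3 intrinsics, pixels), "world_to_cam" (4x4, takes a point from world to camera coordinates). Camera axes: x right, y down, z forward; pixel columns grow to the right and rows downward; lengths in m; the calibration is good to about 2 mm. The wrist camera is an equidistant fisheye: a pixel r from the principal point sees the ray r / f radians off the axis. A picture is of the moment at which its call begins: read the wrist's pose just before it. camera_params takes no time and is no camera call; for the wrist camera it gives the pose at the moment of the call.
- robot.finish_job(): hands the job in, once; it reports no verdict.
The state is a dict: "clock": time; "joints": joint angles; "joint_velocities": joint speeds; "tau": joint torques, N m; "ee_pos": TCP position; "eef_rot": TCP orientation; "force": force on the tool from outside, world axes, zero at the start; "moment": the same for the moment, N m; "opening": finger opening in m.
Only numpy, scipy, OpenCV 4.12 (cv2) and the standard library are available. Lean on these libraries where they do the work, as an engineer would, in place of code of your own. Each camera call takes 0.05 s, during which the arm holds its last target.

## Working session

There is one attempt and no reset: what is moved stays moved. The work goes in short steps, Python scripts to look and compute and a tool call to move; the robot and the scene stay as the last step left them, time stands still between calls to the robot, and variables do not carry over. Pictures are saved under pics/ and viewed, and the job is handed in when it is done.

Besides the shell and the picture viewer there is one more tool, called by a JSON object that holds its "api" and its "payload". move_arm: Moves the arm, as the interface text tells. Its arguments: {"type":"object","properties":{"delta_pos":{"type":"array","items":{"type":"array","items":{"type":"number"}}},"dr":{"type":"array","items":{"type":"array","items":{"type":"number"}}},"hand":{"type":"array","items":{"type":"number"}},"newtons":{"type":"number"}},"required":["delta_pos","dr","hand"]}

```bash
ls; mkdir -p pics; python3 - <<'E'
from cell import robot
import cv2,numpy as np
s=robot.get_state()
for k,v in s.items(): print(k,np.round(v,4))
for n in("side","top","wrist"):
    p=robot.camera_params(n); print(n,np.round(p["K"],1).tolist(),np.round(p["world_to_cam"],4).tolist())
    cv2.imwrite(f"pics/{n}0.png",robot.get_image(n))
E
```

```text
pics
clock 0.0
joints [-8.524e-01  3.856e-01  6.600e-03 -5.000e-04 -1.194e+00 -2.586e-01]
joint_velocities [-0.0014 -0.0008 -0.0011  0.0012 -0.0014  0.0013]
tau [ 4.00000e-04 -3.92290e+01  1.88406e+01  4.18600e+00 -4.50000e-03
  0.00000e+00]
ee_pos [ 0.2771 -0.5596  0.2522]
eef_rot [-1.5371  0.9544  1.5407]
force [ 1.5182 -0.7255  0.4939]
moment [-0.0563 -0.0226 -0.0436]
opening 0.0853
side [[373.4, 0.0, 249.8], [0.0, 373.4, 187.2], [0.0, 0.0, 1.0]] [[-0.7781, -0.6281, -0.0067, 0.5815], [-0.3844, 0.4846, -0.7857, 0.2477], [0.4968, -0.6088, -0.6185, 0.9303], [0.0, 0.0, 0.0, 1.0]]
top [[430.0, 0.0, 266.0], [0.0, 430.0, 188.2], [0.0, 0.0, 1.0]] [[-0.0255, -0.9996, -0.0137, 0.1773], [-0.9965, 0.0265, -0.0793, 0.6072], [0.0796, 0.0116, -0.9968, 1.2103], [0.0, 0.0, 0.0, 1.0]]
wrist [[297.3, 0.0, 256.8], [0.0, 297.3, 189.3], [0.0, 0.0, 1.0]] [[-0.4439, 0.8961, 0.0019, 0.6244], [0.8549, 0.4229, 0.3004, -0.0385], [0.2684, 0.135, -0.9538, 0.38], [0.0, 0.0, 0.0, 1.0]]
```

View pics/side0.png

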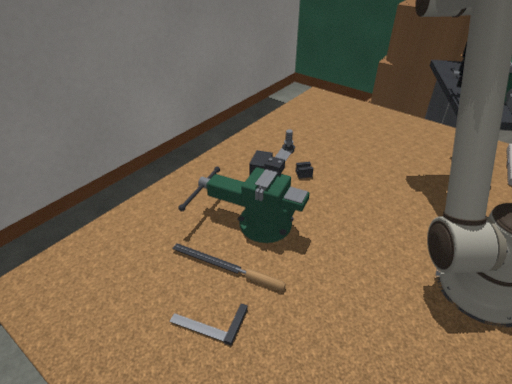

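View pics/top0.png

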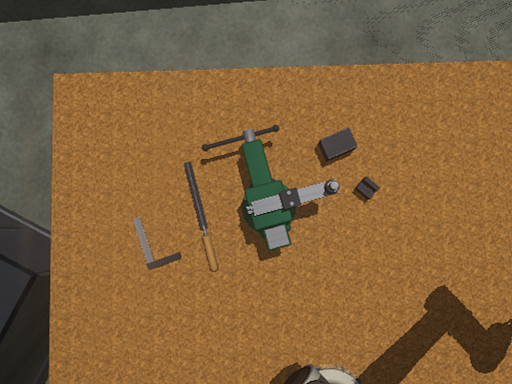

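View pics/wrist0.png

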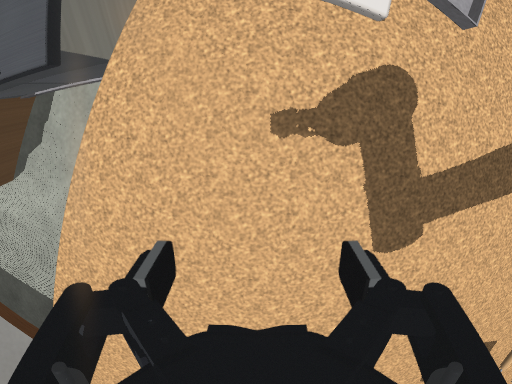

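The side view shows the pin near (289,137), and the top view shows it near (333,186). The vise is just left of it in the top view, and the vblock is about 30 px to its right. I'll zoom in on the pin.

```bash
python3 - <<'E'
import cv2,numpy as np
a=cv2.imread("pics/side0.png")[115:185,245:325]; b=cv2.imread("pics/top0.png")[155:225,280:360]
f=lambda i:cv2.resize(i,None,fx=5,fy=5,interpolation=cv2.INTER_NEAREST)
cv2.imwrite("pics/z0.png",np.hstack([f(a),f(b)]))
E
```

```text
(no output)
```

View pics/z0.png

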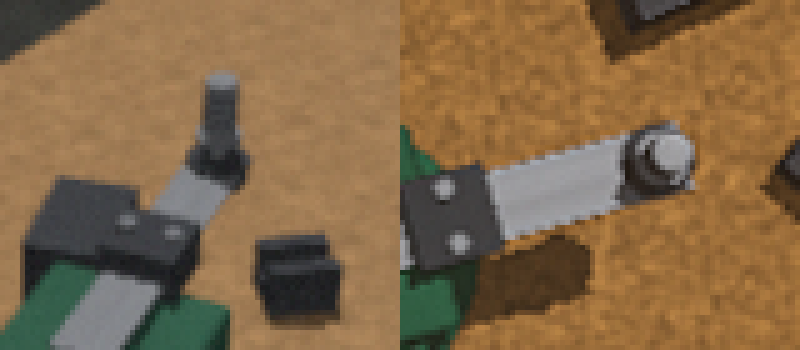

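```bash
cat > h.py <<'E'
import numpy as np
from cell import robot
def ray(n,uv):
    p=robot.camera_params(n);K=p["K"];T=np.array(p["world_to_cam"])
    d=np.linalg.inv(K)@[uv[0],uv[1],1.]; R=T[:3,:3]
    return -R.T@T[:3,3], R.T@(d/np.linalg.norm(d))
def tri(a,b):
    (o1,d1),(o2,d2)=a,b
    t=np.linalg.lstsq(np.c_[d1,-d2],o2-o1,rcond=None)[0]
    p,q=o1+t[0]*d1,o2+t[1]*d2
    return (p+q)/2,np.linalg.norm(p-q)
def onz(r,z): return r[0]+r[1]*(z-r[0][2])/r[1][2]
E
python3 - <<'E'
from h import *
P,g=tri(ray("side",(289.4,130.4)),ray("top",(334.4,186.))); print("pin",P,g)
print("top@z.231",onz(ray("top",(334.4,186.)),.231),"side",onz(ray("side",(289.4,130.4)),.231))
a=onz(ray("top",(299,196)),.175);b=onz(ray("top",(324,190)),.175)
print(a,b,np.degrees(np.arctan2(*(a-b)[1::-1])))
from scipy.spatial.transform import Rotation as R
s=robot.get_state(); print(R.from_rotvec(s["eef_rot"]).as_matrix().round(3))
E
```

```text
pin [ 0.59759639 -0.00340794  0.23090314] 0.003655490959181212
top@z.231 [ 0.59605114 -0.00438228  0.231     ] side [ 0.59902378 -0.00224532  0.231     ]
[0.5776877  0.07722277 0.175     ] [0.59116348 0.01386161 0.175     ] 102.0068802676284
[[-0.001 -0.896 -0.444]
 [ 0.001 -0.444  0.896]
 [-1.     0.     0.002]]
```

{"api": "move_arm", "payload": {"delta_pos": [[-0.0034,-0.0267,0.0178],[-0.0034,-0.0267,0.0178],[-0.0034,-0.0267,0.0178],[-0.0034,-0.0267,0.0178],[-0.0034,-0.0267,0.0178],[-0.0034,-0.0267,0.0178],[-0.0034,-0.0267,0.0178],[-0.0034,-0.0267,0.0178],[-0.0034,-0.0267,0.0178],[-0.0034,-0.0267,0.0178],[-0.0034,-0.0267,0.0178],[-0.0034,-0.0267,0.0178],[-0.0034,-0.0267,0.0178],[-0.0034,-0.0267,0.0178],[-0.0034,-0.0267,0.0178],[-0.0034,-0.0267,0.0178],[-0.0034,-0.0267,0.0178],[-0.0034,-0.0267,0.0178],[-0.0034,-0.0267,0.0178],[-0.0034,-0.0267,0.0178]], "dr": [[0,0,0],[0,0,0],[0,0,0],[0,0,0],[0,0,0],[0,0,0],[0,0,0],[0,0,0],[0,0,0],[0,0,0],[0,0,0],[0,0,0],[0,0,0],[0,0,0],[0,0,0],[0,0,0],[0,0,0],[0,0,0],[0,0,0],[0,0,0]], "hand": [100,100,100,100,100,100,100,100,100,100,100,100,100,100,100,100,100,100,100,100]}}

```text
clock: 1.82
ee_pos: [0.5983, -0.0025, 0.3212]
eef_rot: [-1.539, 0.956, 1.54]
force: [-0.1, -0.1, 0.4]
opening: 0.0856
```

{"api": "move_arm", "payload": {"delta_pos": [[0,0,0],[0,0,0],[0,0,0],[0,0,0],[0,0,0],[0,0,0],[0,0,0],[0,0,0]], "dr": [[3.5,0,0],[3.5,0,0],[3.5,0,0],[3.5,0,0],[0,0,0],[0,0,0],[0,0,0],[0,0,0]], "hand": [100,100,100,100,100,100,100,100]}}

```text
clock: 2.48
ee_pos: [0.5979, -0.0041, 0.3212]
eef_rot: [-1.367, 1.099, 1.367]
force: [-0.1, 0.9, -0.4]
opening: 0.0852
```

```bash
python3 - <<'E'
from h import *
import cv2
from scipy.spatial.transform import Rotation as R
s=robot.get_state(); print(s["ee_pos"],R.from_rotvec(s["eef_rot"]).as_matrix().round(4).tolist(),s["force"],s["clock"])
np.save("w1.npy",robot.camera_params("wrist")["world_to_cam"])
for n in("wrist","side"): cv2.imwrite(f"pics/{n}1.png",robot.get_image(n))
E
```

```text
[ 0.59787225 -0.00412427  0.32123656] [[-0.0002, -0.9767, -0.2145], [0.0, -0.2145, 0.9767], [-1.0, 0.0001, 0.0001]] [-0.14153882  0.92305438 -0.40411919] 2.4833
```

View pics/wrist1.png

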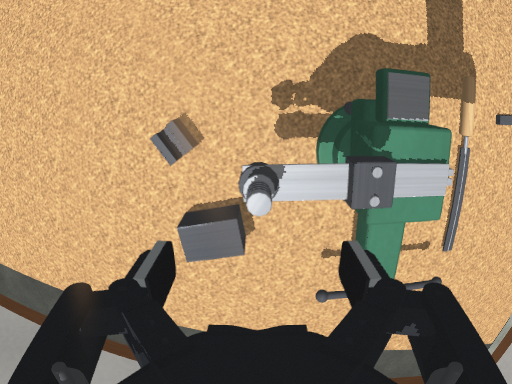

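View pics/side1.png

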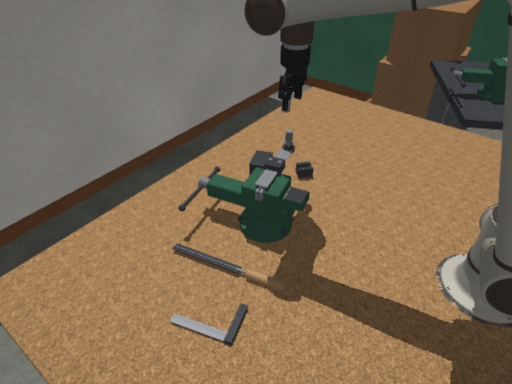

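The wrist view shows the pin's top disc at about (259,203) with the arm running level to the right, so the jaws are aligned with it. Next I'll locate the disc more exactly.

```bash
cat >> h.py <<'E'
def wray(T,uv,f=297.3,c=(256.8,189.3)):
    T=np.array(T);v=np.array(uv,float)-c;r=np.hypot(*v);th=r/f
    d=np.r_[v/r*np.sin(th),np.cos(th)];R=T[:3,:3]
    return -R.T@T[:3,3],R.T@d
E
python3 - <<'E'
from h import *
import cv2
im=cv2.imread("pics/wrist1.png");c=im[160:225,235:290]
g=cv2.cvtColor(c,cv2.COLOR_BGR2GRAY);hsv=cv2.cvtColor(c,cv2.COLOR_BGR2HSV)
m=((g>150)&(hsv[...,1]<45)).astype(np.uint8)
n,l,st,ce=cv2.connectedComponentsWithStats(m)
for i in range(1,n):
    if st[i,4]>20: print(st[i],ce[i]+[235,160])
cv2.imwrite("pics/z1.png",np.hstack([cv2.resize(c,None,fx=7,fy=7,interpolation=0),cv2.resize(cv2.cvtColor(m*255,8),None,fx=7,fy=7,interpolation=0)]))
E
```

```text
[ 37   5  18  36 372] [283.61827957 186.1827957 ]
[ 7  6  7  6 23] [243.86956522 167.69565217]
[  8  16  14  26 108] [247.37962963 185.85185185]
[ 11  33  26  23 458] [258.53275109 204.03930131]
```

View pics/z1.png

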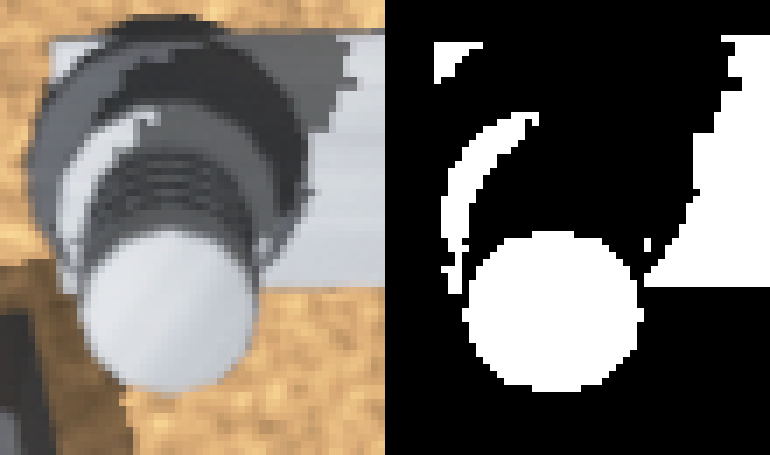

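```bash
python3 - <<'E'
from h import *
T=np.load("w1.npy");r=wray(T,(258.8,204.))
print("cam",r[0]);
for z in(.227,.231,.234): p=onz(r,z);print(p,np.linalg.norm(p-r[0]))
for n,uv in(("top",(334.4,186.)),("side",(289.4,130.4))): print(n,tri(r,ray(n,uv)))
s=robot.get_state();print(s["ee_pos"])
E
```

```text
cam [ 0.52256017 -0.0212123   0.44175927]
[ 0.59986298 -0.00260499  0.227     ] 0.22900546356965779
[ 0.59842318 -0.00295156  0.231     ] 0.22474012108550712
[ 0.59734332 -0.00321149  0.234     ] 0.22154111422239411
top (array([ 0.59558441, -0.00344266,  0.23847928]), np.float64(0.00042316246467074425))
side (array([ 0.59895046, -0.00278163,  0.23059361]), np.float64(0.0007585194603204821))
[ 0.59788822 -0.00414266  0.3212826 ]
```

{"api": "move_arm", "payload": {"delta_pos": [[0.002,0,0.001],[0.004,0,0],[0.006,0,0],[0.006,0,0],[0.006,0,0],[0.006,0,0],[0.006,0,0],[0.006,0,0],[0.004,0,0],[0.002,0,0],[0.001,0,0],[0,0,0],[0,0,0],[0,0,0]], "dr": [[0,0,0],[0,0,0],[0,0,0],[0,0,0],[0,0,0],[0,0,0],[0,0,0],[0,0,0],[0,0,0],[0,0,0],[0,0,0],[0,0,0],[0,0,0],[0,0,0]], "hand": [0,0,0,0,0,0,0,0,0,0,0,0,0,0], "newtons": 30}}

```text
clock: 3.75
ee_pos: [0.5979, -0.0031, 0.2727]
eef_rot: [-1.367, 1.099, 1.366]
force: [0.5, -0.3, 0.1]
opening: 0.0004
```

```bash
python3 - <<'E'
from h import *
import cv2
s=robot.get_state(); print(s["ee_pos"],s["force"],s["opening"],s["clock"])
np.save("w2.npy",robot.camera_params("wrist")["world_to_cam"])
a=robot.get_image("wrist");b=robot.get_image("side")
cv2.imwrite("pics/wrist2.png",a)
cv2.imwrite("pics/side2.png",b)
cv2.imwrite("pics/z2.png",cv2.resize(b[90:180,240:340],None,fx=6,fy=6,interpolation=0))
s=robot.get_state(); print(s["force"])
E
```

```text
[ 0.5979027  -0.00305369  0.27270444] [ 0.48761396 -0.28353809  0.14242334] 0.00043901404068997 3.75
[-0.14251943  0.52307142 -0.55952461]
```

View pics/wrist2.png

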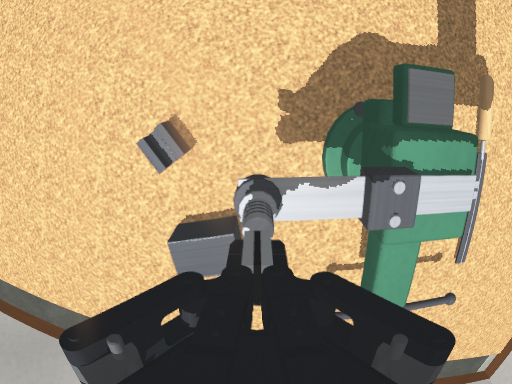

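View pics/z2.png

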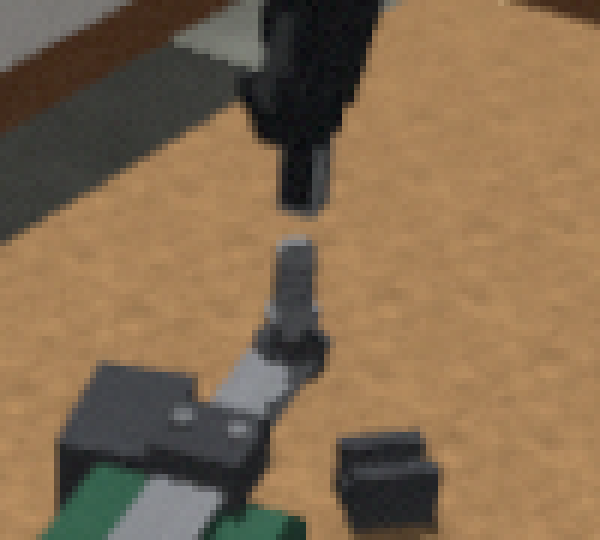

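```bash
python3 - <<'E'
from h import *
p=robot.camera_params("side");T=np.array(p["world_to_cam"]);K=p["K"]
for P in([.5979,-.0031,.2507],[.598,-.003,.231],[.598,-.003,.187]):
    c=T[:3,:3]@P+T[:3,3]; q=K@c/c[2]; print(q[:2],(q[:2]-[240,90])*6, c[2])
E
```

```text
[290.29515372 124.37991656] [301.77092233 206.27949935] 1.0741733174287043
[289.83850174 130.40699629] [299.03101043 242.44197776] 1.0863473934179089
[288.95905661 143.38609396] [293.75433967 320.31656377] 1.1135632249639271
```

The fingertips are shut and centred over the pin: column 258 in the wrist view, and within about 2 mm in the side view. Next I approach and press in small steps.

{"api": "move_arm", "payload": {"delta_pos": [[0.002,-0.001,0],[0.003,0,0],[0.003,0,0],[0.003,0,0],[0.002,0,0],[0.001,0,0],[0,0,0]], "dr": [[0,0,0],[0,0,0],[0,0,0],[0,0,0],[0,0,0],[0,0,0],[0,0,0]], "hand": [0,0,0,0,0,0,0]}}

```text
clock: 4.43
ee_pos: [0.5985, -0.0029, 0.2579]
eef_rot: [-1.366, 1.1, 1.367]
force: [0.1, -0.3, 0.5]
opening: -0.0001
```

{"api": "move_arm", "payload": {"delta_pos": [[0.0005,0,0],[0.0005,0,0],[0.0005,0,0],[0.0005,0,0]], "dr": [[0,0,0],[0,0,0],[0,0,0],[0,0,0]], "hand": [0,0,0,0]}}

```text
clock: 4.77
ee_pos: [0.5987, -0.0029, 0.2564]
eef_rot: [-1.366, 1.099, 1.366]
force: [-0.4, 0.4, -0.0]
opening: 0.0001
```

{"api": "move_arm", "payload": {"delta_pos": [[0.0005,0,0],[0.0005,0,0],[0.0005,0,0],[0.0005,0,0]], "dr": [[0,0,0],[0,0,0],[0,0,0],[0,0,0]], "hand": [0,0,0,0]}}

```text
clock: 5.1
ee_pos: [0.5987, -0.0029, 0.2543]
eef_rot: [-1.366, 1.099, 1.366]
force: [-0.5, -0.7, -0.6]
opening: 0.0002
```

```bash
python3 -c "
from h import *
import cv2
b=robot.get_image('side');cv2.imwrite('pics/z3.png',cv2.resize(b[90:180,240:340],None,fx=6,fy=6,interpolation=0))"
```

```text
(no output)
```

View pics/z3.png

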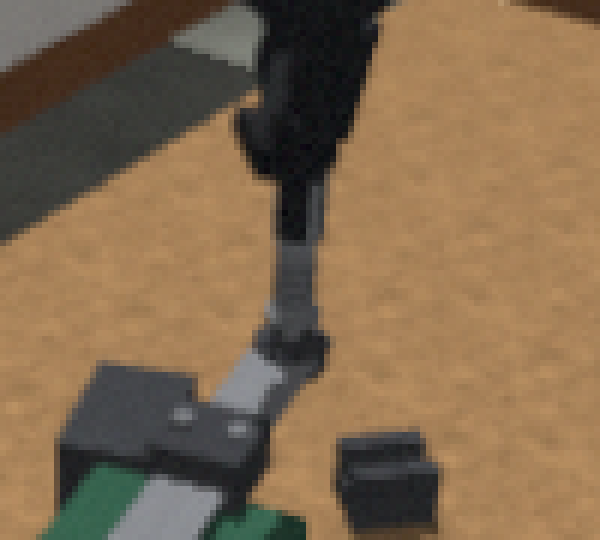

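The tips are right at the pin's top, near (297,240) in the zoom, and the alignment is good. I carry on pressing in small steps.

{"api": "move_arm", "payload": {"delta_pos": [[0.0005,0,0],[0.0005,0,0],[0.0005,0,0],[0.0005,0,0]], "dr": [[0,0,0],[0,0,0],[0,0,0],[0,0,0]], "hand": [0,0,0,0]}}

```text
clock: 5.48
ee_pos: [0.5988, -0.0029, 0.2528]
eef_rot: [-1.367, 1.099, 1.366]
force: [-1.6, 0.8, 3.3]
opening: 0.0
```

{"api": "move_arm", "payload": {"delta_pos": [[0.0005,0,0],[0.0005,0,0],[0,0,0]], "dr": [[0,0,0],[0,0,0],[0,0,0]], "hand": [0,0,0]}}

```text
clock: 5.73
ee_pos: [0.5988, -0.0029, 0.2523]
eef_rot: [-1.367, 1.099, 1.366]
force: [-2.6, 1.2, 6.4]
opening: 0.0004
```

{"api": "move_arm", "payload": {"delta_pos": [[0.0005,0,0],[0.0005,0,0],[0,0,0]], "dr": [[0,0,0],[0,0,0],[0,0,0]], "hand": [0,0,0]}}

```text
clock: 5.98
ee_pos: [0.5988, -0.0029, 0.2519]
eef_rot: [-1.367, 1.099, 1.365]
force: [-3.4, 0.8, 7.5]
opening: -0.0004
```

{"api": "move_arm", "payload": {"delta_pos": [[0.0005,0,0],[0.0005,0,0],[0,0,0]], "dr": [[0,0,0],[0,0,0],[0,0,0]], "hand": [0,0,0]}}

```text
clock: 6.23
ee_pos: [0.5988, -0.0029, 0.2514]
eef_rot: [-1.368, 1.098, 1.365]
force: [-3.7, 1.9, 9.4]
opening: 0.0002
```

{"api": "move_arm", "payload": {"delta_pos": [[0.0005,0.0004,-0.0002],[0.0005,0.0004,0],[0,0,0]], "dr": [[0,0,0],[0,0,0],[0,0,0]], "hand": [0,0,0]}}

```text
clock: 6.48
ee_pos: [0.5987, -0.003, 0.2512]
eef_rot: [-1.369, 1.096, 1.363]
force: [-3.1, 1.8, 10.6]
opening: 0.0005
```

{"api": "move_arm", "payload": {"delta_pos": [[0.0005,0,0],[0.0005,0,0],[0,0,0]], "dr": [[0,0,0],[0,0,0],[0,0,0]], "hand": [0,0,0]}}

```text
clock: 6.73
ee_pos: [0.5988, -0.003, 0.2507]
eef_rot: [-1.369, 1.096, 1.363]
force: [-4.4, 2.6, 12.8]
opening: -0.0001
```

{"api": "move_arm", "payload": {"delta_pos": [[0.0003,0.0005,-0.0003],[0.0003,0.0005,-0.0003],[0,0,0]], "dr": [[0,0,0],[0,0,0],[0,0,0]], "hand": [0,0,0]}}

```text
clock: 6.98
ee_pos: [0.5987, -0.0031, 0.2506]
eef_rot: [-1.37, 1.093, 1.362]
force: [-3.9, 3.5, 12.7]
opening: -0.0002
```

```bash
python3 - <<'E'
from h import *
import cv2
from scipy.spatial.transform import Rotation as R
s=robot.get_state();print(s["ee_pos"],s["force"],s["moment"]);print(R.from_rotvec(s["eef_rot"]).as_matrix().round(4))
b=robot.get_image('side');cv2.imwrite('pics/z4.png',cv2.resize(b[90:180,240:340],None,fx=6,fy=6,interpolation=0))
E
```

```text
[ 0.59866318 -0.00311217  0.2506387 ] [-3.89544224  3.52567638 12.65179671] [ 1.18064924  0.94283849 -0.01032452]
[[ 7.100e-03 -9.766e-01 -2.151e-01]
 [ 1.300e-03 -2.151e-01  9.766e-01]
 [-1.000e+00 -7.200e-03 -2.000e-04]]
```

View pics/z4.png

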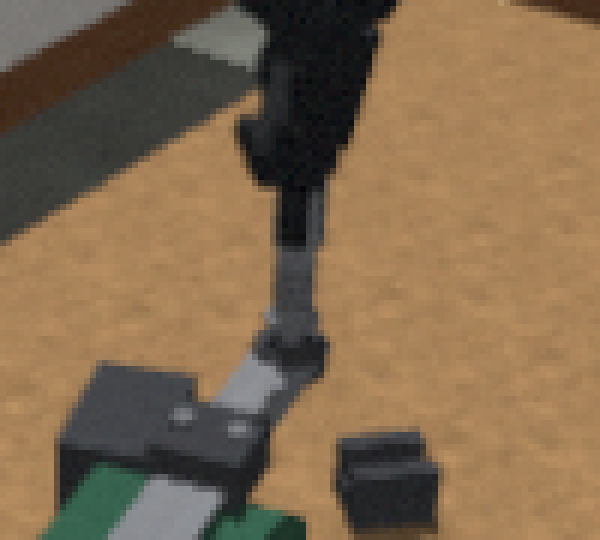

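{"api": "move_arm", "payload": {"delta_pos": [[0.0002,0.0005,0.0008],[0.0002,0.0005,0.0008],[0,0,0]], "dr": [[0,0,0],[0,0,0],[0,0,0]], "hand": [0,0,0]}}

```text
clock: 7.28
ee_pos: [0.5985, -0.0029, 0.2508]
eef_rot: [-1.373, 1.093, 1.359]
force: [0.3, -0.3, 12.5]
opening: 0.0
```

{"api": "move_arm", "payload": {"delta_pos": [[0.0004,0.0005,0],[0.0004,0.0005,0],[0,0,0]], "dr": [[0,0,0],[0,0,0],[0,0,0]], "hand": [0,0,0]}}

```text
clock: 7.53
ee_pos: [0.5984, -0.0029, 0.2506]
eef_rot: [-1.374, 1.091, 1.357]
force: [0.6, 1.2, 13.0]
opening: 0.0004
```

{"api": "move_arm", "payload": {"delta_pos": [[0.0005,0.0001,0],[0.0005,0.0001,0],[0,0,0]], "dr": [[0,0,0],[0,0,0],[0,0,0]], "hand": [0,0,0]}}

```text
clock: 7.78
ee_pos: [0.5984, -0.0029, 0.2498]
eef_rot: [-1.375, 1.09, 1.357]
force: [1.4, -0.1, 14.1]
opening: -0.0001
```

{"api": "move_arm", "payload": {"delta_pos": [[0.0005,0.0001,0],[0.0005,0.0001,0],[0,0,0]], "dr": [[0,0,0],[0,0,0],[0,0,0]], "hand": [0,0,0]}}

```text
clock: 8.03
ee_pos: [0.5983, -0.0029, 0.2489]
eef_rot: [-1.375, 1.09, 1.356]
force: [0.9, 0.3, 14.3]
opening: 0.0
```

{"api": "move_arm", "payload": {"delta_pos": [[0.0005,0.0001,0],[0.0005,0.0001,0],[0,0,0]], "dr": [[0,0,0],[0,0,0],[0,0,0]], "hand": [0,0,0]}}

```text
clock: 8.28
ee_pos: [0.5983, -0.0029, 0.248]
eef_rot: [-1.375, 1.089, 1.356]
force: [1.1, 0.0, 14.1]
opening: -0.0
```

It is sliding at about 14 N. I continue, watching for the force rise when the collar seats.

{"api": "move_arm", "payload": {"delta_pos": [[0.0005,0,0],[0.0005,0,0],[0.0005,0,0],[0.0005,0,0]], "dr": [[0,0,0],[0,0,0],[0,0,0],[0,0,0]], "hand": [0,0,0,0]}}

```text
clock: 8.62
ee_pos: [0.5983, -0.0029, 0.246]
eef_rot: [-1.375, 1.089, 1.356]
force: [1.0, 1.0, 14.0]
opening: -0.0002
```

{"api": "move_arm", "payload": {"delta_pos": [[0.0005,0,0],[0.0005,0,0],[0.0005,0,0],[0,0,0]], "dr": [[0,0,0],[0,0,0],[0,0,0],[0,0,0]], "hand": [0,0,0,0]}}

```text
clock: 8.95
ee_pos: [0.5983, -0.0029, 0.2444]
eef_rot: [-1.375, 1.09, 1.356]
force: [1.5, 1.2, 12.4]
opening: 0.0
```

{"api": "move_arm", "payload": {"delta_pos": [[0.0005,0,0],[0.0005,0,0],[0,0,0]], "dr": [[0,0,0],[0,0,0],[0,0,0]], "hand": [0,0,0]}}

```text
clock: 9.2
ee_pos: [0.5983, -0.0029, 0.2434]
eef_rot: [-1.375, 1.089, 1.356]
force: [1.6, 1.3, 14.0]
opening: 0.0
```

{"api": "move_arm", "payload": {"delta_pos": [[0.0005,0,0],[0.0005,0,0],[0,0,0]], "dr": [[0,0,0],[0,0,0],[0,0,0]], "hand": [0,0,0]}}

```text
clock: 9.45
ee_pos: [0.5983, -0.0029, 0.2424]
eef_rot: [-1.375, 1.09, 1.356]
force: [1.2, 0.4, 14.3]
opening: -0.0001
```

{"api": "move_arm", "payload": {"delta_pos": [[0.0005,0,0],[0.0005,0,0],[0,0,0]], "dr": [[0,0,0],[0,0,0],[0,0,0]], "hand": [0,0,0]}}

```text
clock: 9.7
ee_pos: [0.5983, -0.0029, 0.2414]
eef_rot: [-1.375, 1.09, 1.356]
force: [1.0, 1.1, 15.0]
opening: -0.0
```

{"api": "move_arm", "payload": {"delta_pos": [[0.0005,0,0],[0.0005,0,0],[0,0,0]], "dr": [[0,0,0],[0,0,0],[0,0,0]], "hand": [0,0,0]}}

```text
clock: 9.95
ee_pos: [0.5983, -0.0029, 0.2404]
eef_rot: [-1.375, 1.09, 1.356]
force: [1.1, -0.4, 14.1]
opening: 0.0001
```

{"api": "move_arm", "payload": {"delta_pos": [[0.0005,0,0],[0.0005,0,0],[0,0,0]], "dr": [[0,0,0],[0,0,0],[0,0,0]], "hand": [0,0,0]}}

```text
clock: 10.2
ee_pos: [0.5983, -0.0029, 0.2394]
eef_rot: [-1.375, 1.09, 1.356]
force: [2.0, -0.3, 13.9]
opening: -0.0004
```

{"api": "move_arm", "payload": {"delta_pos": [[0.0005,0,0],[0.0005,0,0],[0,0,0]], "dr": [[0,0,0],[0,0,0],[0,0,0]], "hand": [0,0,0]}}

```text
clock: 10.45
ee_pos: [0.5983, -0.0029, 0.2386]
eef_rot: [-1.375, 1.089, 1.356]
force: [-0.1, 1.0, 14.9]
opening: 0.0001
```

{"api": "move_arm", "payload": {"delta_pos": [[0.0005,0,0],[0.0005,0,0],[0,0,0]], "dr": [[0,0,0],[0,0,0],[0,0,0]], "hand": [0,0,0]}}

```text
clock: 10.7
ee_pos: [0.5984, -0.0029, 0.2381]
eef_rot: [-1.375, 1.089, 1.356]
force: [-0.3, 1.1, 16.7]
opening: -0.0
```

{"api": "move_arm", "payload": {"delta_pos": [[0.0005,0,0],[0.0005,0,0],[0,0,0]], "dr": [[0,0,0],[0,0,0],[0,0,0]], "hand": [0,0,0]}}

```text
clock: 10.95
ee_pos: [0.5984, -0.0029, 0.2377]
eef_rot: [-1.376, 1.089, 1.356]
force: [0.2, 0.6, 18.5]
opening: 0.0003
```

{"api": "move_arm", "payload": {"delta_pos": [[0.0004,0,0],[0.0004,0,0],[0,0,0],[0,0,0]], "dr": [[0,0,0],[0,0,0],[0,0,0],[0,0,0]], "hand": [0,0,0,0]}}

```text
clock: 11.28
ee_pos: [0.5984, -0.0029, 0.2374]
eef_rot: [-1.376, 1.089, 1.356]
force: [-1.6, 1.8, 20.3]
opening: -0.0001
```

The force rises at the spring's own rate (about 5 N per mm) from 14 to 20 N, so the collar is on its stop. I back off, open and realign.

{"api": "move_arm", "payload": {"delta_pos": [[-0.001,0,0],[-0.001,0,0],[-0.001,-0.0004,0],[-0.001,-0.0004,0],[-0.001,-0.0004,0],[-0.001,-0.0004,0],[-0.001,-0.0004,0],[-0.002,-0.0004,0],[-0.004,-0.0004,0],[-0.006,-0.0004,0],[-0.007,-0.0004,0],[-0.007,-0.0004,0],[-0.007,0,0],[-0.007,0,0],[-0.005,0,0],[-0.003,0,0],[-0.001,0,0],[0,0,0],[0,0,0]], "dr": [[0,0,0],[0,0,0],[0,0,0],[0,0,0],[0,0,0],[0,0,0],[0,0,0],[0,0,0],[0,0,0],[0,0,0],[0,0,0],[0,0,0],[0,0,0],[0,0,0],[0,0,0],[0,0,0],[0,0,0],[0,0,0],[0,0,0]], "hand": [0,0,0,0,0,0,0,0,0,0,0,60,60,60,60,60,60,60,60]}}

```text
clock: 12.87
ee_pos: [0.5979, -0.0022, 0.2859]
eef_rot: [-1.366, 1.1, 1.367]
force: [0.0, -0.1, -0.8]
opening: 0.0513
```

```bash
python3 - <<'E'
from h import *
import cv2
from scipy.spatial.transform import Rotation as R
F=[]
s=robot.get_state();print(s["ee_pos"],s["force"],s["opening"]);print(R.from_rotvec(s["eef_rot"]).as_matrix().round(4)); F.append(s["force"])
T=robot.camera_params("wrist")["world_to_cam"]
a=robot.get_image('wrist');cv2.imwrite('pics/wrist5.png',a)
F.append(robot.get_state()["force"])
b=robot.get_image('side');F.append(robot.get_state()["force"])
print(np.array(F))
z=lambda i:cv2.resize(i,None,fx=6,fy=6,interpolation=0)
cv2.imwrite('pics/z5.png',np.hstack([z(b[100:170,260:320]),z(a[165:235,230:290])]))
c=a[165:235,230:290];g=cv2.cvtColor(c,6);h=cv2.cvtColor(c,cv2.COLOR_BGR2HSV)
m=((g>150)&(h[...,1]<45)).astype(np.uint8)
n,l,st,ce=cv2.connectedComponentsWithStats(m)
for i in range(1,n):
    if st[i,4]>100:
        q=ce[i]+[230,165]; print(st[i],q,onz(wray(T,q),.2197))
E
```

```text
[ 0.59794345 -0.00215729  0.28590246] [ 0.0394073  -0.06419394 -0.75690338] 0.051341931288852845
[[-6.000e-04 -9.769e-01 -2.138e-01]
 [ 0.000e+00 -2.138e-01  9.769e-01]
 [-1.000e+00  6.000e-04  2.000e-04]]
[[ 0.0394073  -0.06419394 -0.75690338]
 [-0.13908359  0.04264001  0.09543588]
 [-0.32805025 -0.02450043 -0.46215004]]
[   9    9   51   55 1036] [268.05984556 206.88996139] [0.59050177 0.00348145 0.2197    ]
```

View pics/z5.png

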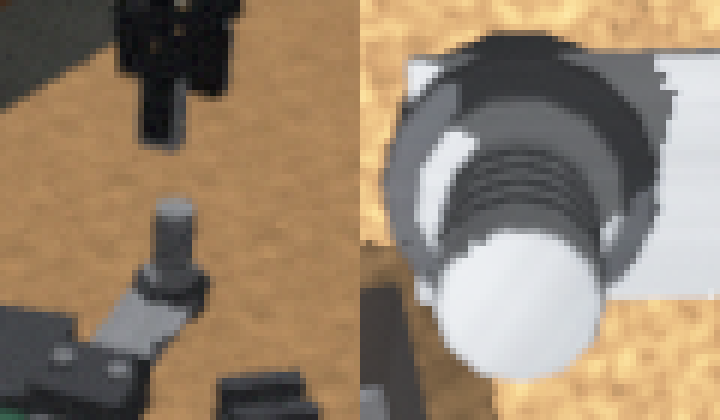

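View pics/wrist5.png

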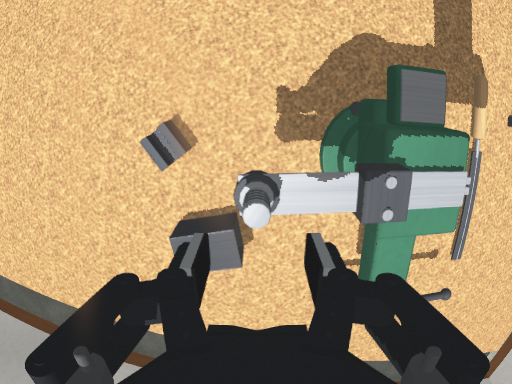

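```bash
python3 - <<'E'
from h import *
T=robot.camera_params("wrist")["world_to_cam"]
r=wray(T,(256.25,215.3))
for z in(.218,.2197,.222):print(onz(r,z))
print(robot.get_state()["ee_pos"])
E
```

```text
[ 0.59877213 -0.00286763  0.218     ]
[ 0.59808546 -0.00301494  0.2197    ]
[ 0.59715644 -0.00321423  0.222     ]
[ 0.59791632 -0.00218671  0.28572893]
```

{"api": "move_arm", "payload": {"delta_pos": [[0.003,0,-0.0008],[0.006,0,0],[0.008,0,0],[0.008,0,0],[0.008,0,0],[0.008,0,0],[0.008,0,0],[0.007,0,0],[0.006,0,0],[0.005,0,0],[0.004,0,0],[0.002,0,0],[0.001,0,0],[0,0,0],[0,0,0]], "dr": [[0,0,0],[0,0,0],[0,0,0],[0,0,0],[0,0,0],[0,0,0],[0,0,0],[0,0,0],[0,0,0],[0,0,0],[0,0,0],[0,0,0],[0,0,0],[0,0,0],[0,0,0]], "hand": [60,60,60,60,60,60,60,60,60,60,60,60,60,60,60]}}

```text
clock: 14.22
ee_pos: [0.5985, -0.0029, 0.2126]
eef_rot: [-1.367, 1.099, 1.366]
force: [-0.1, 0.3, 0.2]
opening: 0.0511
```

```bash
python3 - <<'E'
from h import *
import cv2
F=[robot.get_state()["force"]]
a=robot.get_image('wrist')
F.append(robot.get_state()["force"])
b=robot.get_image('side');F.append(robot.get_state()["force"])
print(np.array(F).round(2))
cv2.imwrite('pics/z6.png',np.hstack([cv2.resize(b[100:170,260:320],(342,400)),a[:,:][0:384,100:420].copy() if 0 else cv2.resize(a[140:340,160:360],(400,400))]))
E
```

```text
[[-0.1   0.3   0.18]
 [-0.02 -0.24 -1.  ]
 [-0.59 -0.5  -0.01]]
```

View pics/z6.png

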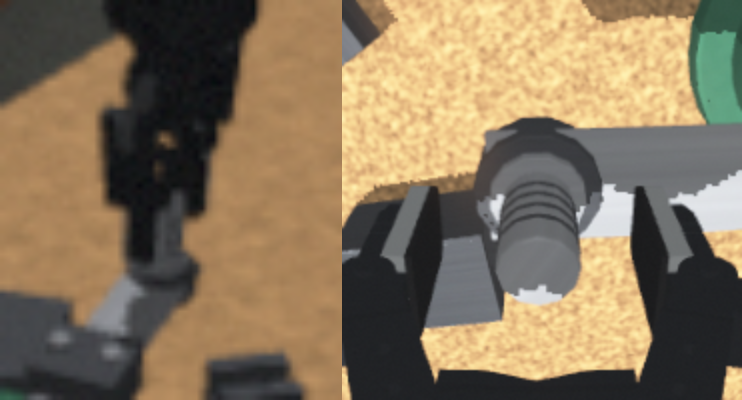

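The pin is centred between the pads: pad tips at columns 437 and 635 in the zoom, pin axis at about 540. I close on it.

{"api": "move_arm", "payload": {"delta_pos": [[0,0,0],[0,0,0],[0,0,0],[0,0,0],[0,0,0],[0,0,0],[0,0,0],[0,0,0],[0,0,0],[0,0,0]], "dr": [[0,0,0],[0,0,0],[0,0,0],[0,0,0],[0,0,0],[0,0,0],[0,0,0],[0,0,0],[0,0,0],[0,0,0]], "hand": [50,40,32,28,25,22,18,10,0,0], "newtons": 60}}

```text
clock: 15.15
ee_pos: [0.5983, -0.0027, 0.2123]
eef_rot: [-1.366, 1.099, 1.366]
force: [-0.4, 2.5, 1.6]
opening: 0.0186
```

```bash
python3 - <<'E'
from h import *
import cv2
F=[robot.get_state()["force"]]
a=robot.get_image('wrist')
F.append(robot.get_state()["force"])
b=robot.get_image('side');F.append(robot.get_state()["force"])
print(np.array(F).round(2))
cv2.imwrite('pics/z7.png',np.hstack([cv2.resize(b[100:170,260:320],(342,400)),cv2.resize(a[140:340,160:360],(400,400))]))
E
```

```text
[[-0.41  2.53  1.62]
 [-0.75  1.91  1.81]
 [-1.66  3.6   1.25]]
```

View pics/z7.png

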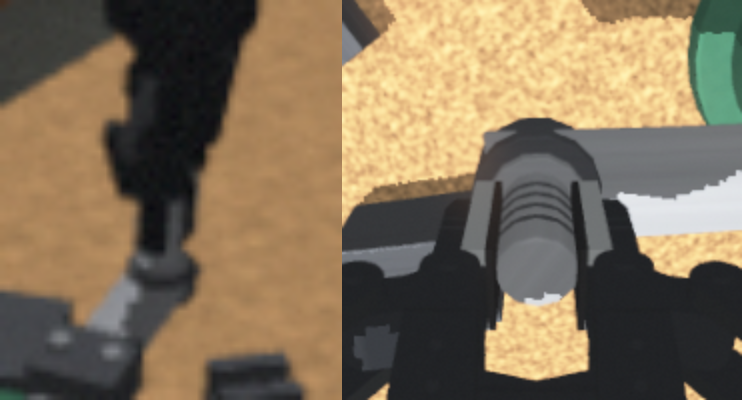

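{"api": "move_arm", "payload": {"delta_pos": [[-0.0001,0,0.0003],[-0.0001,0,0.0003],[-0.0001,0,0],[-0.0001,0,0],[-0.0001,0,0],[-0.0001,0,0],[-0.0001,0,0],[-0.0001,0,0],[-0.0001,0,0],[-0.0001,0,0]], "dr": [[0,0,0],[0,0,0],[0,0,0],[0,0,0],[0,0,0],[0,0,0],[0,0,0],[0,0,0],[0,0,0],[0,0,0]], "hand": [0,0,0,0,0,0,0,0,0,0]}}

```text
clock: 16.08
ee_pos: [0.5982, -0.0026, 0.213]
eef_rot: [-1.366, 1.1, 1.366]
force: [0.6, -1.2, -2.2]
opening: 0.0182
```

{"api": "move_arm", "payload": {"delta_pos": [[-0.0001,0,0],[-0.0001,0,0],[-0.0001,0,0],[-0.0001,0,0],[-0.0001,0,0],[-0.0001,0,0],[-0.0001,0,0],[-0.0001,0,0],[-0.0001,0,0],[-0.0001,0,0]], "dr": [[0,0,0],[0,0,0],[0,0,0],[0,0,0],[0,0,0],[0,0,0],[0,0,0],[0,0,0],[0,0,0],[0,0,0]], "hand": [0,0,0,0,0,0,0,0,0,0]}}

```text
clock: 16.92
ee_pos: [0.5982, -0.0025, 0.2138]
eef_rot: [-1.366, 1.1, 1.366]
force: [3.9, -4.4, -7.9]
opening: 0.0184
```

{"api": "move_arm", "payload": {"delta_pos": [[0,-0.0003,-0.0003],[0,-0.0002,-0.0003],[0,0,0],[0,0,0]], "dr": [[0,0,0],[0,0,0],[0,0,0],[0,0,0]], "hand": [0,0,0,0]}}

```text
clock: 17.25
ee_pos: [0.5982, -0.0026, 0.2138]
eef_rot: [-1.365, 1.1, 1.367]
force: [0.7, -1.4, -6.1]
opening: 0.0185
```

```bash
python3 -c "
from h import *
F=[]
s=robot.get_state();print(s['ee_pos'],s['force'],s['moment'])
robot.get_image('side');print(robot.get_state()['force'])"
```

```text
[ 0.5982174  -0.00263161  0.21378211] [ 0.72874286 -1.40273187 -6.07390434] [-0.52906561 -0.36077881  0.01812006]
[ 0.89276457 -0.67357027 -6.56970185]
```

{"api": "move_arm", "payload": {"delta_pos": [[-0.0001,-0.0001,-0.0001],[-0.0001,0,0],[-0.0001,-0.0001,-0.0001],[-0.0001,0,0],[-0.0001,-0.0001,-0.0001],[-0.0001,0,0]], "dr": [[0,0,0],[0,0,0],[0,0,0],[0,0,0],[0,0,0],[0,0,0]], "hand": [0,0,0,0,0,0]}}

```text
clock: 17.8
ee_pos: [0.5983, -0.0027, 0.2141]
eef_rot: [-1.364, 1.101, 1.368]
force: [-2.0, 1.8, -7.2]
opening: 0.0181
```

{"api": "move_arm", "payload": {"delta_pos": [[0,0,0]], "dr": [[0,0,0]], "hand": [0]}}

```text
clock: 17.88
ee_pos: [0.5983, -0.0027, 0.2142]
eef_rot: [-1.364, 1.101, 1.368]
force: [-2.5, 2.1, -7.0]
opening: 0.0186
```

{"api": "move_arm", "payload": {"delta_pos": [[-0.0001,0.0001,0.0001],[-0.0001,0.0001,0.0001],[-0.0001,0,0],[-0.0001,0,0],[0,0,0]], "dr": [[0,0,0],[0,0,0],[0,0,0],[0,0,0],[0,0,0]], "hand": [0,0,0,0,0]}}

```text
clock: 18.3
ee_pos: [0.5984, -0.0027, 0.2146]
eef_rot: [-1.365, 1.1, 1.367]
force: [-2.5, 2.4, -9.4]
opening: 0.0183
```

{"api": "move_arm", "payload": {"delta_pos": [[0,0,0]], "dr": [[0,0,0]], "hand": [0]}}

```text
clock: 18.38
ee_pos: [0.5984, -0.0027, 0.2147]
eef_rot: [-1.365, 1.1, 1.367]
force: [-3.0, 2.8, -9.9]
opening: 0.0182
```

{"api": "move_arm", "payload": {"delta_pos": [[0.0001,0.0001,0.0001],[0.0001,0.0001,0.0001],[0,0,0]], "dr": [[0,0,0],[0,0,0],[0,0,0]], "hand": [0,0,0]}}

```text
clock: 18.63
ee_pos: [0.5983, -0.0027, 0.2147]
eef_rot: [-1.365, 1.1, 1.367]
force: [-2.6, 3.0, -10.3]
opening: 0.0182
```

{"api": "move_arm", "payload": {"delta_pos": [[0,0,0]], "dr": [[0,0,0]], "hand": [0]}}

```text
clock: 18.72
ee_pos: [0.5984, -0.0027, 0.2147]
eef_rot: [-1.365, 1.1, 1.367]
force: [-2.9, 2.9, -10.0]
opening: 0.0183
```

{"api": "move_arm", "payload": {"delta_pos": [[0,0,0]], "dr": [[0,0,0]], "hand": [0]}}

```text
clock: 18.8
ee_pos: [0.5983, -0.0027, 0.2148]
eef_rot: [-1.365, 1.1, 1.367]
force: [-2.8, 3.6, -11.1]
opening: 0.0182
```

{"api": "move_arm", "payload": {"delta_pos": [[0,0,0]], "dr": [[0,0,0]], "hand": [0]}}

```text
clock: 18.88
ee_pos: [0.5984, -0.0027, 0.2148]
eef_rot: [-1.366, 1.1, 1.367]
force: [-4.0, 4.2, -10.5]
opening: 0.0179
```

{"api": "move_arm", "payload": {"delta_pos": [[0.0003,0,0],[0,0,0]], "dr": [[0,0,0],[0,0,0]], "hand": [0,0]}}

```text
clock: 19.05
ee_pos: [0.5984, -0.0027, 0.2146]
eef_rot: [-1.366, 1.1, 1.367]
force: [-3.6, 2.7, -9.8]
opening: 0.0185
```

{"api": "move_arm", "payload": {"delta_pos": [[0,0,0],[0,0,0]], "dr": [[0,0,0],[0,0,0]], "hand": [0,0]}}

```text
clock: 19.22
ee_pos: [0.5984, -0.0028, 0.2147]
eef_rot: [-1.366, 1.1, 1.367]
force: [-4.3, 3.1, -9.7]
opening: 0.0184
```

{"api": "move_arm", "payload": {"delta_pos": [[0,0,0]], "dr": [[0,0,0]], "hand": [0]}}

```text
clock: 19.3
ee_pos: [0.5984, -0.0027, 0.2146]
eef_rot: [-1.366, 1.1, 1.367]
force: [-4.2, 3.8, -9.8]
opening: 0.0181
```

{"api": "move_arm", "payload": {"delta_pos": [[0.0002,0.0002,0.0001],[0,0,0],[0,0,0]], "dr": [[0,0,0],[0,0,0],[0,0,0]], "hand": [0,0,0]}}

```text
clock: 19.55
ee_pos: [0.5983, -0.0027, 0.2146]
eef_rot: [-1.366, 1.1, 1.366]
force: [-3.8, 2.7, -9.2]
opening: 0.0184
```

{"api": "move_arm", "payload": {"delta_pos": [[0,0,0],[0,0,0],[0,0,0]], "dr": [[0,0,0],[0,0,0],[0,0,0]], "hand": [0,0,0]}}

```text
clock: 19.8
ee_pos: [0.5984, -0.0027, 0.2146]
eef_rot: [-1.366, 1.1, 1.366]
force: [-4.1, 4.2, -8.9]
opening: 0.0182
```

{"api": "move_arm", "payload": {"delta_pos": [[0,0,0],[0,0,0],[0,0,0]], "dr": [[0,0,0],[0,0,0],[0,0,0]], "hand": [0,0,0]}}

```text
clock: 20.05
ee_pos: [0.5983, -0.0027, 0.2145]
eef_rot: [-1.366, 1.1, 1.366]
force: [-4.1, 2.2, -9.7]
opening: 0.0183
```

{"api": "move_arm", "payload": {"delta_pos": [[0,0,0],[0,0,0],[0,0,0]], "dr": [[0,0,0],[0,0,0],[0,0,0]], "hand": [0,0,0]}}

```text
clock: 20.3
ee_pos: [0.5984, -0.0027, 0.2146]
eef_rot: [-1.366, 1.1, 1.366]
force: [-5.0, 2.7, -9.4]
opening: 0.0182
```

{"api": "move_arm", "payload": {"delta_pos": [[0,0,0],[0,0,0],[0,0,0],[0,0,0],[0,0,0],[0,0,0]], "dr": [[0,0,0],[0,0,0],[0,0,0],[0,0,0],[0,0,0],[0,0,0]], "hand": [0,0,0,0,0,0]}}

```text
clock: 20.8
ee_pos: [0.5983, -0.0027, 0.2146]
eef_rot: [-1.366, 1.1, 1.366]
force: [-4.0, 2.4, -9.1]
opening: 0.0181
```

{"api": "move_arm", "payload": {"delta_pos": [[0,0,0],[0,0,0],[0,0,0],[0,0,0]], "dr": [[0,0,0],[0,0,0],[0,0,0],[0,0,0]], "hand": [0,0,0,0]}}

```text
clock: 21.13
ee_pos: [0.5983, -0.0027, 0.2145]
eef_rot: [-1.366, 1.1, 1.366]
force: [-4.0, 2.7, -9.8]
opening: 0.0184
```

```bash
python3 - <<'E'
from h import *
import cv2
F=[robot.get_state()["force"]]
a=robot.get_image('wrist');F.append(robot.get_state()["force"])
print(np.array(F).round(2))
cv2.imwrite('pics/z8.png',cv2.resize(a[140:340,160:360],(500,500)))
E
```

```text
[[-4.01  2.67 -9.79]
 [-4.35  3.95 -9.42]]
```

View pics/z8.png

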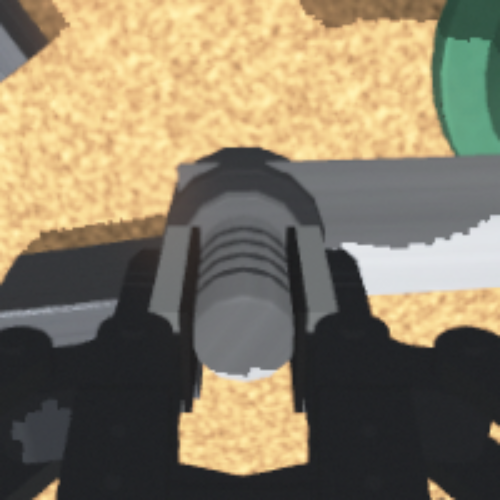

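{"api": "move_arm", "payload": {"delta_pos": [[0.0001,0.0001,0.0001],[0.0001,0.0001,0.0001],[0.0001,0.0001,0.0001],[0.0001,0.0001,0.0001],[0.0001,0.0001,0],[0.0001,0.0001,0],[0.0001,0,0],[0.0001,0,0],[0.0001,0,0],[0.0001,0,0]], "dr": [[0,0,0],[0,0,0],[0,0,0],[0,0,0],[0,0,0],[0,0,0],[0,0,0],[0,0,0],[0,0,0],[0,0,0]], "hand": [0,0,0,0,0,0,0,0,0,0]}}

```text
clock: 22.02
ee_pos: [0.5983, -0.0026, 0.214]
eef_rot: [-1.367, 1.099, 1.365]
force: [-0.9, 0.3, -7.2]
opening: 0.0185
```

{"api": "move_arm", "payload": {"delta_pos": [[0.0002,0.0001,0],[0.0002,0,0],[0.0002,0.0001,0],[0.0002,0,0],[0.0002,0.0001,0],[0,0,0]], "dr": [[0,0,0],[0,0,0],[0,0,0],[0,0,0],[0,0,0],[0,0,0]], "hand": [0,0,0,0,0,0]}}

```text
clock: 22.52
ee_pos: [0.5982, -0.0026, 0.2133]
eef_rot: [-1.368, 1.098, 1.364]
force: [0.2, -1.7, -3.3]
opening: 0.0185
```

{"api": "move_arm", "payload": {"delta_pos": [[0.0002,0,0],[0.0002,0,0],[0,0,0]], "dr": [[0,0,0],[0,0,0],[0,0,0]], "hand": [0,0,0]}}

```text
clock: 22.77
ee_pos: [0.5982, -0.0026, 0.2129]
eef_rot: [-1.368, 1.098, 1.365]
force: [0.3, -1.6, -2.0]
opening: 0.0183
```

{"api": "move_arm", "payload": {"delta_pos": [[0.0002,0,0],[0.0002,0,0],[0,0,0],[0,0,0]], "dr": [[0,0,0],[0,0,0],[0,0,0],[0,0,0]], "hand": [0,0,0,0]}}

```text
clock: 23.1
ee_pos: [0.5982, -0.0026, 0.2125]
eef_rot: [-1.368, 1.098, 1.365]
force: [2.2, -2.6, 0.2]
opening: 0.0182
```

{"api": "move_arm", "payload": {"delta_pos": [[0,0,0]], "dr": [[0,0,0]], "hand": [0]}}

```text
clock: 23.18
ee_pos: [0.5982, -0.0026, 0.2124]
eef_rot: [-1.368, 1.098, 1.364]
force: [2.2, -2.0, -0.2]
opening: 0.0183
```

The pull is released. The TCP is at 0.2124 m, against 0.2123 m when I gripped, so nothing slipped. I let go.

{"api": "move_arm", "payload": {"delta_pos": [[0,0,0],[0,0,0],[0,0,0],[0,0,0],[0,0,0],[0,0,0],[0,0,0],[0,0,0]], "dr": [[0,0,0],[0,0,0],[0,0,0],[0,0,0],[0,0,0],[0,0,0],[0,0,0],[0,0,0]], "hand": [25,30,40,50,60,60,60,60]}}

```text
clock: 23.85
ee_pos: [0.5975, -0.0025, 0.2117]
eef_rot: [-1.366, 1.099, 1.366]
force: [0.3, -0.1, 0.0]
opening: 0.0513
```

{"api": "move_arm", "payload": {"delta_pos": [[-0.002,0,0],[-0.005,0,0],[-0.008,0,0],[-0.008,0,0],[-0.008,0,0],[-0.008,0,0],[-0.008,0,0],[-0.008,0,0],[-0.007,0,0],[-0.006,0,0],[-0.004,0,0],[-0.002,0,0],[0,0,0],[0,0,0]], "dr": [[0,0,0],[0,0,0],[0,0,0],[0,0,0],[0,0,0],[0,0,0],[0,0,0],[0,0,0],[0,0,0],[0,0,0],[0,0,0],[0,0,0],[0,0,0],[0,0,0]], "hand": [60,60,60,60,60,60,60,60,60,60,60,60,60,60]}}

```text
clock: 25.02
ee_pos: [0.5973, -0.0025, 0.2854]
eef_rot: [-1.366, 1.1, 1.367]
force: [-0.8, -0.6, -0.5]
opening: 0.0511
```

```bash
python3 - <<'E'
from h import *
import cv2
print(robot.get_state()["force"].round(2) if hasattr(robot.get_state()["force"],"round") else robot.get_state()["force"])
T=robot.camera_params("wrist")["world_to_cam"];np.save("w9.npy",T)
a=robot.get_image('wrist');b=robot.get_image('side');cv2.imwrite("pics/wrist9.png",a);cv2.imwrite("pics/side9.png",b)
z=lambda i:cv2.resize(i,None,fx=6,fy=6,interpolation=0)
s0=cv2.imread("pics/side0.png")
cv2.imwrite('pics/z9.png',np.hstack([z(s0[100:170,270:310]),z(b[100:170,270:310]),z(a[165:235,230:280])]))
E
```

```text
[-0.77 -0.61 -0.49]
```

View pics/z9.png

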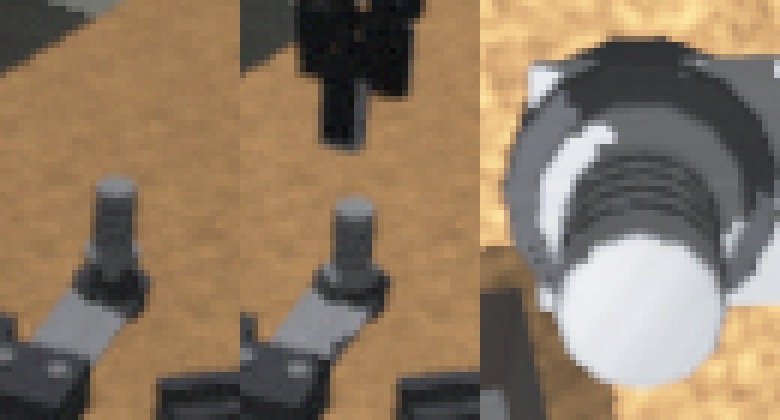

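The side view before and after shows the head's top dropping from row 178 to 199 in the zoom. It matches the picture taken before the pull, and the collar sits on the boss. The hand is clear, so I hand in.

```bash
python3 -c "
from h import *
print(robot.finish_job(), robot.get_state()['clock'])"
```

```text
the job is handed in; nothing more can be done
the job is handed in; nothing more can be done
```

The pin is pressed home and held under the pull test. I handed the job in at about 25 s, with the gripper open and about 70 mm above its gripping height.

- **Press:** I pressed on the head with the shut fingertips. The pin slid at about 14 N. The force then rose at about 5 N per mm, as the arm's spring would, up to 20 N, which showed the collar was on its stop. The highest reading was 20.3 N, under the 25 N limit.
- **Pull test:** I gripped the head with 60 N and raised the pull slowly to about 9–10 N upwards. It stayed there for nearly 3 s, then I eased it to about zero and let go. Afterwards the tool height was within about 0.1 mm of where I had gripped, so nothing slipped.
- **Final check:** The last pictures show the collar on the boss and the head at the same height as just after the press. I touched nothing else on the bench. The pictures only resolve about 1 mm, so "fully home" rests mainly on the force rise.

**What was not ideal:**
- One upward reading during the pull was 11.1 N, its neighbours 10.0 and 10.5 N, so I eased it down slightly.
- A sideways force of about 4–5 N came with much of the pull. The combined force in any one reading reached about 12 N at that point, judging by its three components.
- A similar sideways force of up to 5 N appeared early in the press; I corrected it before the pin slid.
- Force was only read at the end of each move, so brief peaks in between were not seen.

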